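# Tare the balance through its touch-free sensor

## Task

Tare the balance for the empty beaker on its pan: first gently push the lid of the glass draught shield fully shut with your fingertips against its bar, without pinching it, then point at the touch-free sensor to the left of the display (as you face the display), holding the fingertips about 2 cm above it for two seconds, and finally take your hand well away. Apart from the lid, touch nothing, neither the rest of the balance nor the things around it, and never bring your fingertips down over the sensor on the right, which would print.

Things in the scene. Friction and masses are not known exactly. Their poses are not given: they have to be found in the camera images.
- balance: Laboratory balance, fixed to the bench, sizes in mm. Origin at bench height; z up; -x is the front with the display, roughly towards the robot; +y is the left of a person facing the display. 200 wide. x -200 to -85: terminal, up to 58 high. x -85 to 140: white housing, 65 high. On it a glass shield, x -60 to 100, y -87 to 87, rim 150 high, round a pan of 110 diameter at x = 20, top 75 high.
- housing: All the fixed parts of the balance above its feet: main housing, terminal with display and sensors, pan, glass shield and lid rails. Same origin and axes as balance.
- sensor_left (a point): Centre of the top face of the touch-free tare sensor: black round lens of 24 mm diameter, 2 mm proud of the flat white end block, 58 mm above the bench, at the left end of the terminal (x = -142, y = +82 mm in the balance's frame). Axes as the balance. The shield's front glass stands 80 mm behind it; the shut lid's bar is the highest part there, 180 mm above the bench.
- sensor_right (a point): Centre of the top face of the identical sensor at the right end of the terminal (x = -142, y = -82 mm in the balance's frame), 58 mm above the bench, which prints. Not to be used.
- lid (a joint): Travel (m) of the shield's sliding lid: 0 = fully shut, against a stop; up to 0.105 = open towards the rear (balance +x). Starts 0.06 to 0.10 open. The lid is a framed glass plate of 164 x 172 x 6 mm, its top 156 mm above the bench, always level; about 1.5 N of friction, stays where it is left. Pushing its bar to the front (balance -x) shuts it.
- bar_top (a point): Middle of the top edge of the lid's bar, 180 mm above the bench: a black upright strip on the lid, 120 mm long (balance y), 14 thick (balance x), 24 high above the lid's glass. It lies at x = -30 mm + lid travel, y = 0 in the balance's frame. Behind the bar the lid's glass runs on for 125 mm: fingertips can come down there to just above the glass and push the bar's rear face.
- bar_front: Front half of the bar's thickness (7 of 14 mm), the face looking to the display. Origin on the lid's glass at the middle of the bar, axes as the balance. Moves with the lid.
- bar_rear: Rear half of the bar's thickness (7 of 14 mm), with the face to push. Origin on the lid's glass at the middle of the bar, axes as the balance. Moves with the lid.
- pan_beaker: Empty glass beaker, 48 mm across its rim, 60 high, loose on the pan inside the shield; its rim is 135 mm above the bench, below the lid. Origin: centre of its underside.
- spare_beaker: Bystander: empty glass beaker, 72 mm across its rim, 90 high, on the bench to one side of the balance. Origin: centre of its underside.
- jar: Bystander: closed sample jar, 60 mm diameter, 85 high, on the bench to the other side of the balance. Origin: centre of its underside.
- date_tray: Bystander: steel tray of dates, 200 x 190 x 25 mm, on the bench to the left. Origin: centre of its underside.
- notebook: Bystander: notebook with a pen on it, 210 x 150 x 19 mm, on the bench to the right. Origin: centre of its underside.
Not all that is in view belongs to the job. Leave any red or yellow look-alike of the pan_beaker alone.

How it is judged:
On the way, in this order (a step that is already met when the one before it is completed fails the run):
1. the lid is pushed fully shut (within 5 mm) and let go (value of joint lid below 0.005 m and contact force between each of the fingers, the arm and bar_front below 0.3 N and contact force between each of the fingers, the arm and bar_rear below 0.3 N), for 0.2 s.
2. with the lid shut, the grasp point between the fingertips is held above the left sensor, within 22 mm of its centre sideways, fingertips about 3 to 45 mm above it, for 1.5 s (horizontal distance between the grasp point and sensor_left below 0.022 m and z of the grasp point in the frame of sensor_left between 0.022 and 0.064 m and value of joint lid below 0.005 m), for 1.5 s.
At the end, for the whole second after the job is handed in: The lid is shut to within 5 mm and at rest, the hand (grasp point) is more than 12 cm from both sensors, the small beaker stands upright on the pan within 10 mm of where it was, and the bystanders are within 10 mm of where they were (value of joint lid below 0.005 m and velocity of joint lid below 0.01 m/s and distance between the grasp point and sensor_left above 0.12 m and distance between the grasp point and sensor_right above 0.12 m and distance of each of pan_beaker, spare_beaker, jar, date_tray, notebook from where it was at the start of the episode below 0.01 m and angle between pan_beaker's own z axis and vertical below 0.1 rad and linear speed of pan_beaker below 0.02 m/s); the robot touches nothing.
It fails at once if the robot touches the balance anywhere but at its lid (more than 0.5 N) (contact force between any of the fingers, the arm and housing above 0.5 N).
It fails at once if the fingertips come down over the right sensor (within 30 mm sideways, fingertips lower than about 45 mm above it) (horizontal distance between the grasp point and sensor_right below 0.03 m and z of the grasp point in the frame of sensor_right between -0.1 and 0.064 m).
It fails at once if the lid's bar is pinched: pressed from both sides at once (more than 2 N each) (contact force between any of the fingers, the arm and bar_front above 2 N and contact force between any of the fingers, the arm and bar_rear above 2 N).
It fails at once if the lid is forced: more than 35 N on its bar (contact force between any of the fingers, the arm and bar_front above 35 N or contact force between any of the fingers, the arm and bar_rear above 35 N).
It fails at once if the beaker on the pan or a bystander is touched (more than 0.5 N), lifted or moved (more than 10 mm) (contact force between any of the fingers, the arm and spare_beaker above 0.5 N or distance of any of spare_beaker, jar, date_tray, notebook, pan_beaker from where it was at the start of the episode above 0.01 m or contact force between any of the fingers, the arm and jar above 0.5 N or contact force between any of the fingers, the arm and date_tray above 0.5 N or contact force between any of the fingers, the arm and notebook above 0.5 N or contact force between any of the fingers, the arm and pan_beaker above 0.5 N).
It also fails if it takes over 46 s, if anything falls off the work surface, if the arm or the gripper's body presses on something with over 40 N, if the wrist force passes 120 N, or if a joint passes its speed limit or range.

## Robot

A 6-joint arm with a two-finger parallel gripper is mounted at the origin on the work surface. World frame = base frame: x ahead of the robot, y to its left, z up, the work surface at z = 0. Lengths are in m, angles in rad, forces in N, time in s.
With the tool pointing down it reaches from about 0.225 to 0.875 m from the base axis. Payload 3.4 kg.
Tool frame: the origin (TCP) lies between the finger pads; the fingertips stand 25 mm ahead of it and the grasp point (between the pads) lies 6 mm ahead of it (manip.tips_ahead is the distance from the TCP to the fingertips, in m); z points along the fingers, x is the direction in which the jaws open and shut, and the axes are right-handed (so a half turn about z gives the same grasp; the last joint's range is limited). The gripper opens to 85 mm and grips with 20 to 120 N. Pads are 22 mm wide; open, the fingers measure 114 mm over their backs; the gripper's body (76 mm by 85 mm) begins 54 mm behind the grasp point. The pads swing forward as they close: fully open they stand 13 mm farther back than shut.
Start: joints at [-1.334, 0.276, 1.505, -0, 1.361, -0.121], TCP at [0.201, -0.539, 0.256] pointing down, gripper open.
Joint ranges: [-2.89, 2.89], [-0.75, 2.08], [0.22, 2.7], [-1.18, 4.32], [0.11, 2.71], [-2.7, 2.7]. Speed limits (rad/s): [2.57, 2.57, 3.14, 3.14, 3.14, 3.14].

## Interface

Orientations are given as a unit quaternion [w, x, y, z].
In Python, from rig import manip gives the robot as it stands. The module is installed in compiled form; this text tells all that it offers.
- The arm moves only by the tool send_rows, never from a script. Its argument "plan" is a list of rows, each an object with "linear": the shift along the tool's x, y, z in m, a list of three; "delta_rot": the turn, a rotation vector about the tool's x, y, z in degrees, a list of three; "fingers": the finger opening in m, from 0 to 0.0854. A call has 1 to 12 rows; each row shifts and turns the pose as measured when the row begins, along the tool's axes as they then stand; what a row does not reach is not made up. A row lasts 1/12 s, in which the tool goes at most 41.7 mm and 7.16 degrees, less where a joint would pass 70% of its speed; a pose out of reach is approached as far as the arm can. A call with a gripper value outside its range is refused whole. The fingers move at their own pace and stop on an object; "force" is the grip in N (left out, the last holds). Time passes only in rows, so rows that do not move let the fingers close. It gives the time, the measured TCP pose, the force and the opening at its end, in the units of the state.
- manip.get_state(): the state, without advancing time (a new reading comes with each control period).
- manip.get_image(name): name is "scene" or "top" or "wrist"; returns the picture (420x560x3 uint8, red, green, blue); there is no depth.
- manip.camera_info(name): a dict with "K" (3x3 intrinsics, pixels), "rvec" (rotation vector, rad) and "tvec" (3), from world to camera coordinates, as OpenCV has them. Camera axes: x right, y down, z forward; pixel columns grow to the right and rows downward; lengths in m; the calibration is good to about 2 mm. A picture is of the moment at which its call begins: read the wrist's pose just before it. camera_info takes no time and is no camera call; for the wrist camera it gives the pose at the moment of the call.
- manip.sign_off(): hands the job in, once; it reports no verdict.
Trained networks look in the newest picture that a camera, given by its name, has taken for a name from the list of things; names that differ only in an ending like _2 or _b are one class to them, and where a whole thing is asked for, a point or a joint stands for the part that bears it (a point fixed in the world has none). Each returns a list of dicts, best first, with "p" (0 to 1); they miss things now and then, are a little off and sometimes report something else, mostly with a low value. They report only what shows in the picture. A call takes as long as a camera call. They do not tell look-alikes from the thing itself.
- manip.find_in(thing, camera): "extent" ([left, top, right, bottom] in pixels, round what is visible of it).
- manip.masks_of(thing, camera): "pixels" (420x560 bool, what is visible of it) and "extent" ([left, top, right, bottom] in pixels, round what is visible of it).
The state is a dict: "clock": time; "qpos": joint angles; "qd": joint speeds; "effort": joint torques, N m; "position": TCP position; "ee_rot": TCP orientation; "contact_force": force on the tool from outside, world axes, zero at the start; "moment": the same for the moment, N m; "width": finger opening in m.
Only numpy, scipy, OpenCV 4.12 (cv2) and the standard library are available. Lean on these libraries where they do the work, as an engineer would, in place of code of your own. Each camera call takes 0.05 s, during which the arm holds its last target. There are 200 camera calls.

## Working session

There is one attempt and no reset: what is moved stays moved. The work goes in short steps, Python scripts to look and compute and a tool call to move; the robot and the scene stay as the last step left them, time stands still between calls to the robot, and variables do not carry over. Pictures are saved under pics/ and viewed, about 8 in all and at most 12, crops included, and the job is handed in when it is done.

Besides the shell and the picture viewer there is one more tool, called after "Call:" by a JSON object that holds its "op" and its "data", one argument or row to a line. send_rows: Moves the arm, as the interface text tells. Its arguments: {"type":"object","properties":{"plan":{"type":"array","items":{"type":"object","properties":{"linear":{"type":"array","items":{"type":"number"}},"delta_rot":{"type":"array","items":{"type":"number"}},"fingers":{"type":"number"}}}},"force":{"type":"number"}},"required":["plan"]}

```bash
mkdir -p pics; python3 - <<'E'
from rig import manip
import cv2,numpy as np
s=manip.get_state();print({k:np.round(v,3) for k,v in s.items()}, manip.tips_ahead)
for c in("scene","top"):
    im=manip.get_image(c);cv2.imwrite(f"pics/{c}0.png",im[:,:,::-1])
    i=manip.camera_info(c);print(c,np.round(i["K"],1).tolist(),i["rvec"],i["tvec"])
    for t in("balance","sensor_left","sensor_right","bar_top","lid","bar_rear","pan_beaker","spare_beaker","jar","date_tray","notebook"):
        try:print(c,t,[(round(float(d["p"]),2),np.round(d["extent"]).tolist()) for d in manip.find_in(t,c)[:3]])
        except Exception as e:print(t,e)
E
```

```text
{'clock': np.float64(0.0), 'qpos': array([-1.334,  0.277,  1.506,  0.   ,  1.361, -0.121]), 'qd': array([-0.   ,  0.   , -0.   , -0.001,  0.001, -0.001]), 'effort': array([-0.0000e+00, -4.1677e+01, -2.4581e+01, -0.0000e+00,  1.1000e-02,
       -0.0000e+00]), 'position': array([ 0.201, -0.538,  0.255]), 'ee_rot': array([-0.001,  0.822, -0.57 , -0.001]), 'contact_force': array([-1.394,  0.954, -0.83 ]), 'moment': array([ 0.042, -0.038, -0.064]), 'width': np.float64(0.086)} 0.025
scene [[428.9, 0.0, 282.3], [0.0, 428.9, 211.5], [0.0, 0.0, 1.0]] [ 1.08117224  2.55494885 -0.83682548] [ 0.41563524 -0.28207146  1.54461009]
scene balance [(0.94, [188.0, 172.0, 339.0, 277.0])]
scene sensor_left [(0.74, [232.0, 171.0, 338.0, 272.0])]
scene sensor_right [(0.62, [233.0, 170.0, 339.0, 275.0]), (0.57, [401.0, 244.0, 431.0, 275.0])]
scene bar_top [(0.83, [187.0, 187.0, 275.0, 256.0])]
scene lid [(0.68, [190.0, 186.0, 275.0, 256.0]), (0.34, [232.0, 169.0, 337.0, 275.0])]
scene bar_rear [(0.46, [231.0, 190.0, 260.0, 220.0])]
scene pan_beaker [(0.74, [298.0, 255.0, 316.0, 277.0]), (0.63, [230.0, 164.0
[... 471 characters left out ...]
or_left [(0.58, [238.0, 195.0, 325.0, 291.0])]
top sensor_right [(0.92, [244.0, 192.0, 326.0, 291.0]), (0.65, [281.0, 204.0, 302.0, 224.0])]
top bar_top [(0.8, [259.0, 131.0, 335.0, 206.0]), (0.5, [240.0, 175.0, 331.0, 292.0])]
top lid [(0.67, [256.0, 132.0, 336.0, 202.0])]
top bar_rear [(0.6, [273.0, 177.0, 314.0, 188.0])]
top pan_beaker [(0.81, [213.0, 198.0, 230.0, 218.0]), (0.81, [352.0, 234.0, 377.0, 252.0]), (0.73, [282.0, 203.0, 302.0, 222.0])]
top spare_beaker [(0.96, [392.0, 272.0, 426.0, 301.0])]
top jar [(0.71, [128.0, 278.0, 160.0, 298.0])]
top date_tray [(0.98, [65.0, 173.0, 137.0, 253.0]), (0.64, [254.0, 131.0, 335.0, 203.0])]
top notebook [(0.56, [402.0, 181.0, 475.0, 265.0])]
```

```bash
python3 - <<'E'
import cv2
a=cv2.imread("pics/top0.png")[110:320,100:440]
cv2.imwrite("pics/topc.png",cv2.resize(a,None,fx=2.3,fy=2.3,interpolation=cv2.INTER_CUBIC))
a=cv2.imread("pics/scene0.png")[100:300,130:450]
cv2.imwrite("pics/scenec.png",cv2.resize(a,None,fx=2.5,fy=2.5,interpolation=cv2.INTER_CUBIC))
E
```

```text
(no output)
```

View pics/topc.png

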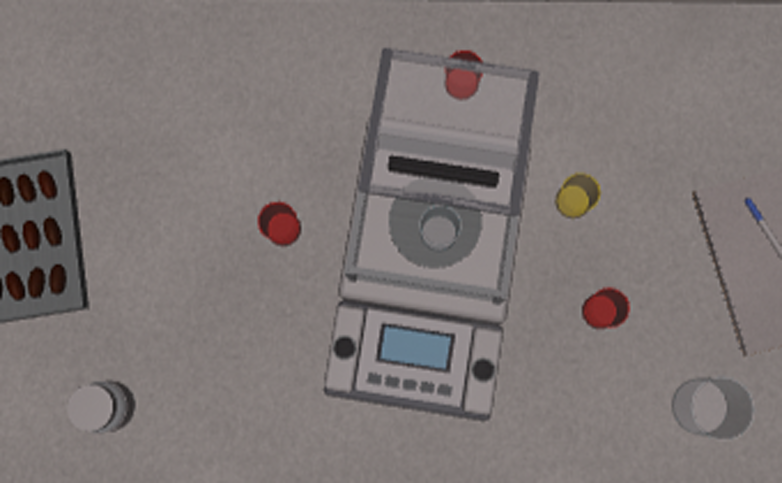

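View pics/scenec.png

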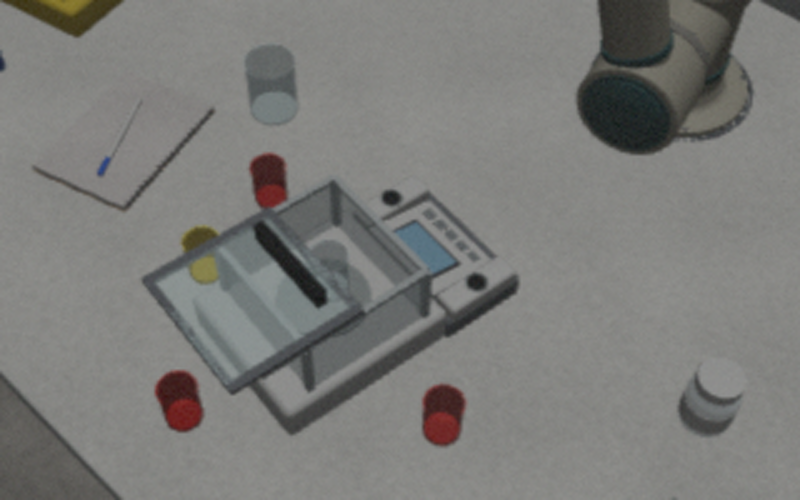

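The top view shows the balance turned slightly. In crop pixels the left sensor is at (344,348), the right at (483,370), and the bar runs from (389,164) to (498,179). The scene crop has the left sensor at (477,282), the right at (391,198), and the bar from (258,228) to (322,298). Red and yellow decoys stand to both sides and behind. Next I fit the balance pose.

```bash
cat > h.py <<'E'
from rig import manip
import cv2,numpy as np
from scipy.optimize import least_squares
from scipy.spatial.transform import Rotation as R
def proj(i,P): return cv2.projectPoints(np.atleast_2d(P).astype(float),np.array(i["rvec"],float),np.array(i["tvec"],float),np.array(i["K"],float),None)[0][:,0]
def blob(im,u,v,r=8,th=70):
    g=im[:,:,::-1].max(2) if im.ndim==3 else im
    m=(g<th).astype(np.uint8);n,l,st,c=cv2.connectedComponentsWithStats(m)
    d=np.hypot(*(c[1:]-[u,v]).T);k=1+d.argmin();return c[k],st[k],l==k
def w(p,P):
    c,s=np.cos(p[2]),np.sin(p[2]);P=np.atleast_2d(P);return np.c_[p[0]+c*P[:,0]-s*P[:,1],p[1]+s*P[:,0]+c*P[:,1],P[:,2]]
E
python3 - <<'E'
from h import *
T=cv2.imread("pics/top0.png");S=cv2.imread("pics/scene0.png");it=manip.camera_info("top");isc=manip.camera_info("scene")
obs=[]
for n,im,i,pts in(("top",T,it,{"L":(344/2.3+100,348/2.3+110),"R":(483/2.3+100,370/2.3+110),"B":(443/2.3+100,171/2.3+110)}),("scene",S,isc,{"L":(477/2.5+130,282/2.5+100),"R":(391/2.5+130,198/2.5+100),"B":(290/2.5+130,262/2.5+100)})):
    for k,(u,v) in pts.items():
        c,st,m=blob(im,u,v);print(n,k,np.round([u,v]),np.round(c,1),st)
        obs.append((n,i,k,c if np.hypot(*(c-[u,v]))<5 else np.array([u,v])))
print("cam", [(-R.from_rotvec(np.ravel(i["rvec"])).as_matrix().T@np.ravel(i["tvec"])).round(3) for i in(it,isc)])
def res(p,full=False):
    P={"L":[-.142,.082,.058],"R":[-.142,-.082,.058],"B":[-.03+p[3],0,.174]}
    r=np.array([(proj(i,w(p,P[k]))[0]-c) for n,i,k,c in obs]);return r if full else r.ravel()
f=least_squares(res,[.55,-.05,0,.08],loss="soft_l1");p=f.x;print("fit",p.round(4));print(res(p,True).round(1).tolist())
np.save("p.npy",p)
print("L,R,bar",w(p,[[-.142,.082,.058],[-.142,-.082,.058],[-.03+p[3],0,.18],[-.03,0,.18]]).round(4).tolist())
E
```

```text
top L [250. 261.] [249.3 260.8] [245 257   9   9  61]
top R [310. 271.] [309.9 270.3] [306 266   9   9  62]
top B [293. 184.] [292.3 184.1] [269 178  48  13 316]
scene L [321. 213.] [320.1 212.4] [317 210   7   6  36]
scene R [286. 179.] [286.2 178.8] [283 176   7   6  30]
scene B [246. 205.] [245.6 205.1] [231 188  30  35 279]
cam [array([ 0.454, -0.017,  1.208]), array([1.109, 0.496, 1.078])]
fit [ 0.6249 -0.0443 -0.1418  0.0889]
[[-0.1, 0.1], [-0.2, 0.1], [-0.3, -0.3], [-0.0, -0.0], [-0.3, 0.1], [-0.1, -0.9]]
L,R,bar [[0.4959, 0.057, 0.058], [0.4727, -0.1054, 0.058], [0.6832, -0.0526, 0.18], [0.5952, -0.04, 0.18]]
```

Reprojection errors are below 1 px. The yaw is −8.1° and the lid travel about 89 mm. First move: turn the jaws along the bar, close the fingers and rise a little.

Call:
{"op": "send_rows", "data": {
  "plan": [
    {"linear": [0,0,-0.01],"delta_rot": [0,0,7],"fingers": 0},
    {"linear": [0,0,-0.01],"delta_rot": [0,0,7],"fingers": 0},
    {"linear": [0,0,-0.01],"delta_rot": [0,0,7],"fingers": 0},
    {"linear": [0,0,-0.01],"delta_rot": [0,0,7],"fingers": 0},
    {"linear": [-0.02,-0.015,0],"delta_rot": [0,0,3],"fingers": 0},
    {"linear": [-0.03,-0.025,0],"delta_rot": [0,0,0],"fingers": 0},
    {"linear": [-0.03,-0.025,0],"delta_rot": [0,0,0],"fingers": 0},
    {"linear": [-0.03,-0.025,0],"delta_rot": [0,0,0],"fingers": 0},
    {"linear": [-0.03,-0.025,0],"delta_rot": [0,0,0],"fingers": 0},
    {"linear": [-0.03,-0.025,0],"delta_rot": [0,0,0],"fingers": 0}
  ]
}}

```text
clock: 2.03
position: [0.3721, -0.4019, 0.2969]
ee_rot: [-0.002, -0.625, 0.78, -0.001]
contact_force: [-0.6, -0.1, 0.3]
width: -0.0001
```

```bash
cat >> h.py <<'E'
def to(bx,by,z,p=None):
    """remaining shift in tool axes (m) and turn (deg) to TCP at balance (bx,by), height z, tool down, tool x = -balance y"""
    p=np.load("p.npy") if p is None else p
    s=manip.get_state();q=s["ee_rot"];r=R.from_quat([q[1],q[2],q[3],q[0]]);c,n=np.cos(p[2]),np.sin(p[2])
    bxv=np.array([c,n,0]);byv=np.array([-n,c,0]);G=R.from_matrix(np.c_[-byv,-bxv,[0,0,-1]])
    t=w(p,[bx,by,z])[0];d=s["position"]-[p[0],p[1],0]
    print("t",round(float(s["clock"]),2),"bal xyz mm",(1e3*np.array([d@bxv,d@byv,d[2]])).round(1),"shift mm",(1e3*r.inv().apply(t-s["position"])).round(1),"turn",np.degrees((r.inv()*G).as_rotvec()).round(1),"F",np.round(s["contact_force"],1),"w",round(float(s["width"]),4))
E
python3 -c "
from h import *
to(.105,0,.28)"
```

```text
t 2.03 bal xyz mm [-199.7 -389.8  296.9] shift mm [-412.4 -273.4   14.4] turn [ 0.1 -0.3 -4.5] F [-0.6 -0.1  0.3] w -0.0001
```

Call:
{"op": "send_rows", "data": {
  "plan": [
    {"linear": [-0.03,-0.02,0],"delta_rot": [0,0,-4.5],"fingers": 0},
    {"linear": [-0.034,-0.022,0],"delta_rot": [0,0,0],"fingers": 0},
    {"linear": [-0.034,-0.022,0],"delta_rot": [0,0,0],"fingers": 0},
    {"linear": [-0.034,-0.022,0],"delta_rot": [0,0,0],"fingers": 0},
    {"linear": [-0.034,-0.022,0],"delta_rot": [0,0,0],"fingers": 0},
    {"linear": [-0.034,-0.022,0],"delta_rot": [0,0,0],"fingers": 0},
    {"linear": [-0.034,-0.022,0],"delta_rot": [0,0,0],"fingers": 0},
    {"linear": [-0.034,-0.022,0],"delta_rot": [0,0,0],"fingers": 0},
    {"linear": [-0.034,-0.022,0],"delta_rot": [0,0,0],"fingers": 0},
    {"linear": [-0.034,-0.022,0],"delta_rot": [0,0,0],"fingers": 0},
    {"linear": [-0.03,-0.02,0],"delta_rot": [0,0,0],"fingers": 0},
    {"linear": [0,0,0],"delta_rot": [0,0,0],"fingers": 0}
  ]
}}

```text
clock: 3.03
position: [0.6729, -0.0555, 0.2946]
ee_rot: [0.0, -0.659, 0.752, -0.003]
contact_force: [0.8, -1.5, 0.3]
width: 0.0004
```

```bash
python3 -c "
from h import *
to(.108,0,.23)
im=manip.get_image('wrist');i=manip.camera_info('wrist');p=np.load('p.npy')
im=im[:,:,::-1].copy()
P=w(p,[[-.142,.082,.058],[-.142,-.082,.058]]+[[-.03+p[3]+a,b,c] for a in(-.007,.007) for b in(-.06,.06) for c in(.156,.18)])
for u in proj(i,P):
  if abs(u).max()<2000: cv2.circle(im,tuple(int(x) for x in u),3,(0,255,0),1)
cv2.imwrite('pics/w1.png',im)"
```

```text
t 3.03 bal xyz mm [ 49.1  -4.4 294.6] shift mm [ -3.9 -58.6  64.9] turn [-0.3 -0.2  0.6] F [ 0.8 -1.5  0.3] w 0.0004
```

View pics/w1.png

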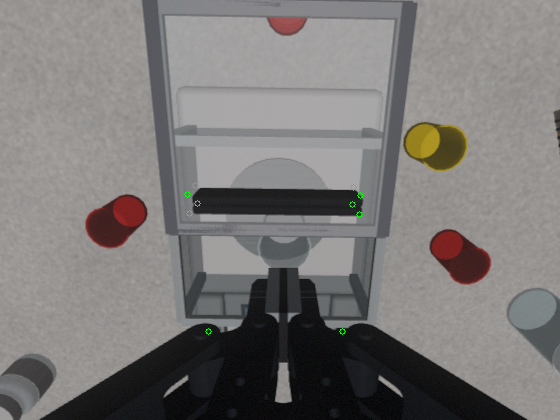

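The projected bar corners fall within about 4 px (3 mm) of the bar at (193–362, 187–214), so the fit holds. I now move behind the bar and descend.

Call:
{"op": "send_rows", "data": {
  "plan": [
    {"linear": [-0.002,-0.03,0],"delta_rot": [0,0,0.6],"fingers": 0},
    {"linear": [-0.002,-0.03,0],"delta_rot": [0,0,0],"fingers": 0},
    {"linear": [0,0,0.02],"delta_rot": [0,0,0],"fingers": 0},
    {"linear": [0,0,0.02],"delta_rot": [0,0,0],"fingers": 0},
    {"linear": [0,0,0.02],"delta_rot": [0,0,0],"fingers": 0},
    {"linear": [0,0,0],"delta_rot": [0,0,0],"fingers": 0}
  ]
}}

```text
clock: 3.58
position: [0.7292, -0.0668, 0.2322]
ee_rot: [-0.005, -0.654, 0.756, -0.003]
contact_force: [-0.5, -0.2, -1.9]
width: -0.0002
```

```bash
python3 -c "
from h import *
to(.105,0,.193)"
```

```text
t 3.58 bal xyz mm [106.5  -7.6 232.2] shift mm [-8.   1.4 39.1] turn [ 0.1 -0.6 -0.1] F [-0.5 -0.2 -1.9] w -0.0002
```

Call:
{"op": "send_rows", "data": {
  "plan": [
    {"linear": [-0.004,0,0.013],"delta_rot": [0,0,0],"fingers": 0},
    {"linear": [-0.004,0,0.013],"delta_rot": [0,0,0],"fingers": 0},
    {"linear": [0,0,0.006],"delta_rot": [0,0,0],"fingers": 0},
    {"linear": [0,0,0.006],"delta_rot": [0,0,0],"fingers": 0},
    {"linear": [0,0,0],"delta_rot": [0,0,0],"fingers": 0}
  ]
}}

```text
clock: 4.0
position: [0.7283, -0.0651, 0.1964]
ee_rot: [-0.005, -0.653, 0.758, -0.004]
contact_force: [-0.1, -1.0, -0.9]
width: -0.0001
```

```bash
python3 -c "
from h import *
to(-.010,0,.193)
cv2.imwrite('pics/w2.png',manip.get_image('wrist')[:,:,::-1])"
```

```text
t 4.0 bal xyz mm [105.3  -6.  196.4] shift mm [ -5.2 115.3   3.4] turn [ 0.  -0.8 -0.4] F [-0.1 -1.  -0.9] w -0.0001
```

View pics/w2.png

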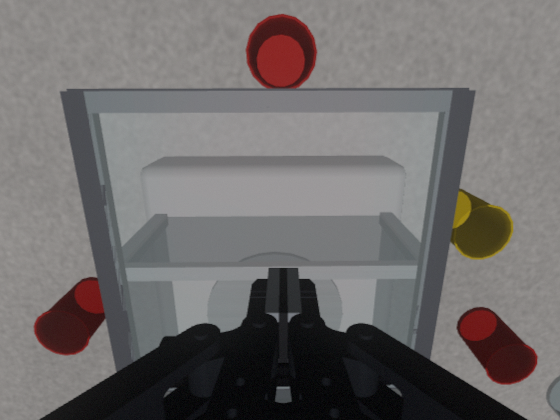

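The tips are down behind the bar over the lid glass, and the view is clear. Now a gentle push along tool +y.

Call:
{"op": "send_rows", "data": {
  "plan": [
    {"linear": [-0.003,0.005,0.003],"delta_rot": [0,-0.8,0],"fingers": 0},
    {"linear": [0,0.005,0.001],"delta_rot": [0,0,0],"fingers": 0},
    {"linear": [0,0.005,0],"delta_rot": [0,0,0],"fingers": 0},
    {"linear": [0,0.004,0],"delta_rot": [0,0,0],"fingers": 0},
    {"linear": [0,0.004,0],"delta_rot": [0,0,0],"fingers": 0},
    {"linear": [0,0.004,0],"delta_rot": [0,0,0],"fingers": 0},
    {"linear": [0,0.004,0],"delta_rot": [0,0,0],"fingers": 0},
    {"linear": [0,0.004,0],"delta_rot": [0,0,0],"fingers": 0},
    {"linear": [0,0.004,0],"delta_rot": [0,0,0],"fingers": 0},
    {"linear": [0,0.004,0],"delta_rot": [0,0,0],"fingers": 0}
  ]
}}

```text
clock: 4.88
position: [0.6858, -0.0565, 0.1978]
ee_rot: [0.005, -0.652, 0.758, -0.005]
contact_force: [2.1, -0.3, -0.5]
width: -0.0002
```

```bash
python3 -c "
from h import *
to(-.012,0,.193)"
```

```text
t 4.88 bal xyz mm [ 62.1  -3.5 197.8] shift mm [-3.  74.1  3.8] turn [-0.8  0.  -0.4] F [ 2.1 -0.3 -0.5] w -0.0002
```

Call:
{"op": "send_rows", "data": {
  "plan": [
    {"linear": [0,0.004,0.002],"delta_rot": [0,0,0],"fingers": 0},
    {"linear": [0,0.004,0.002],"delta_rot": [0,0,0],"fingers": 0},
    {"linear": [0,0.004,0.002],"delta_rot": [0,0,0],"fingers": 0},
    {"linear": [0,0.005,0],"delta_rot": [0,0,0],"fingers": 0},
    {"linear": [0,0.005,0],"delta_rot": [0,0,0],"fingers": 0},
    {"linear": [0,0.005,0],"delta_rot": [0,0,0],"fingers": 0},
    {"linear": [0,0.005,0],"delta_rot": [0,0,0],"fingers": 0},
    {"linear": [0,0.005,0],"delta_rot": [0,0,0],"fingers": 0},
    {"linear": [0,0.005,0],"delta_rot": [0,0,0],"fingers": 0},
    {"linear": [0,0.005,0],"delta_rot": [0,0,0],"fingers": 0}
  ]
}}

```text
clock: 5.72
position: [0.6366, -0.0492, 0.1925]
ee_rot: [0.007, -0.652, 0.758, -0.008]
contact_force: [1.7, 0.3, 0.5]
width: -0.0001
```

```bash
python3 -c "
from h import *
to(-.012,0,.193)"
```

```text
t 5.72 bal xyz mm [ 12.3  -3.2 192.5] shift mm [-3.  24.3 -1. ] turn [-1.2 -0.  -0.4] F [1.7 0.3 0.5] w -0.0001
```

Call:
{"op": "send_rows", "data": {
  "plan": [
    {"linear": [0,0.004,0],"delta_rot": [-0.5,0,0],"fingers": 0},
    {"linear": [0,0.004,0],"delta_rot": [0,0,0],"fingers": 0},
    {"linear": [0,0.003,0],"delta_rot": [0,0,0],"fingers": 0},
    {"linear": [0,0.003,0],"delta_rot": [0,0,0],"fingers": 0},
    {"linear": [0,0.002,0],"delta_rot": [0,0,0],"fingers": 0},
    {"linear": [0,0.002,0],"delta_rot": [0,0,0],"fingers": 0}
  ]
}}

```text
clock: 6.22
position: [0.6159, -0.0461, 0.1924]
ee_rot: [0.003, -0.652, 0.758, -0.004]
contact_force: [1.5, -0.7, 1.3]
width: 0.0002
```

```bash
python3 -c "
from h import *
to(-.012,0,.193)"
```

```text
t 6.22 bal xyz mm [ -8.6  -3.1 192.4] shift mm [-3.1  3.4 -0.6] turn [-0.6 -0.  -0.4] F [ 1.5 -0.7  1.3] w 0.0002
```

Almost there, with the force still at friction level. I creep on in small steps until the stop shows.

Call:
{"op": "send_rows", "data": {
  "plan": [
    {"linear": [0,0.0015,0],"delta_rot": [0,0,0],"fingers": 0},
    {"linear": [0,0.0015,0],"delta_rot": [0,0,0],"fingers": 0}
  ]
}}

```text
clock: 6.38
position: [0.6126, -0.0456, 0.1924]
ee_rot: [0.003, -0.652, 0.758, -0.004]
contact_force: [2.2, -0.3, 0.7]
width: -0.0003
```

Call:
{"op": "send_rows", "data": {
  "plan": [
    {"linear": [0,0.0015,0],"delta_rot": [0,0,0],"fingers": 0},
    {"linear": [0,0.001,0],"delta_rot": [0,0,0],"fingers": 0}
  ]
}}

```text
clock: 6.55
position: [0.6119, -0.0455, 0.1925]
ee_rot: [0.005, -0.652, 0.758, -0.006]
contact_force: [4.3, -0.4, -1.7]
width: -0.0003
```

Call:
{"op": "send_rows", "data": {
  "plan": [
    {"linear": [0,0.0015,0],"delta_rot": [0,0,0],"fingers": 0},
    {"linear": [0,0.0015,0],"delta_rot": [0,0,0],"fingers": 0}
  ]
}}

```text
clock: 6.72
position: [0.6118, -0.0455, 0.1925]
ee_rot: [0.007, -0.652, 0.758, -0.008]
contact_force: [5.6, -1.2, -1.6]
width: 0.0003
```

The TCP has stopped advancing and the force has risen to 5.6 N, so the lid is at its stop. I back off, rise and check.

Call:
{"op": "send_rows", "data": {
  "plan": [
    {"linear": [0,-0.008,0],"delta_rot": [-0.6,0,0],"fingers": 0},
    {"linear": [0,-0.008,0],"delta_rot": [0,0,0],"fingers": 0},
    {"linear": [0,-0.005,-0.005],"delta_rot": [0,0,0],"fingers": 0},
    {"linear": [0,0,-0.025],"delta_rot": [0,0,0],"fingers": 0},
    {"linear": [0,0,-0.03],"delta_rot": [0,0,0],"fingers": 0},
    {"linear": [0,0,-0.03],"delta_rot": [0,0,0],"fingers": 0},
    {"linear": [0,0,-0.01],"delta_rot": [0,0,0],"fingers": 0}
  ]
}}

```text
clock: 7.3
position: [0.6254, -0.0471, 0.2894]
ee_rot: [-0.006, -0.652, 0.758, 0.008]
contact_force: [0.5, 0.2, 0.5]
width: -0.0
```

```bash
python3 -c "
from h import *
to(-.142,.082,.24)
p=np.load('p.npy');S=manip.get_image('scene')[:,:,::-1].copy();i=manip.camera_info('scene')
W=manip.get_image('wrist')[:,:,::-1].copy();j=manip.camera_info('wrist')
P=w(p,[[-.142,.082,.058],[-.142,-.082,.058]]+[[-.03+a,b,c] for a in(-.007,.007) for b in(-.06,.06) for c in(.156,.18)])
for u in proj(j,P):cv2.circle(W,tuple(int(x) for x in u),3,(0,255,0),1)
S=cv2.resize(S[140:300,180:380],None,fx=2.8,fy=2.8)
for u in proj(i,P):cv2.circle(S,tuple(int(x) for x in (u-[180,140])*2.8),3,(0,255,0),1)
cv2.imwrite('pics/s3.png',S);cv2.imwrite('pics/w3.png',W)"
```

```text
t 7.3 bal xyz mm [  0.9  -2.7 289.4] shift mm [-83.6 142.6  52.2] turn [ 1.1  0.1 -0.4] F [0.5 0.2 0.5] w -0.0
```

View pics/s3.png

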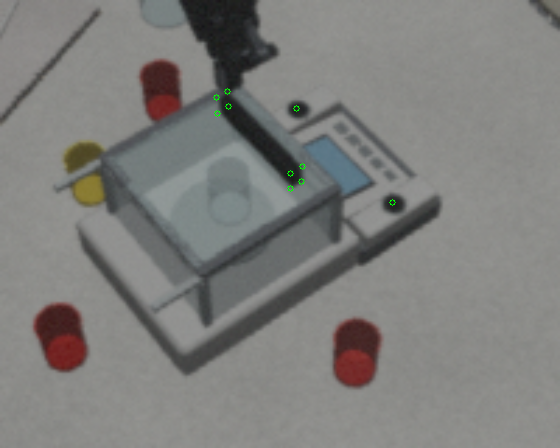

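View pics/w3.png

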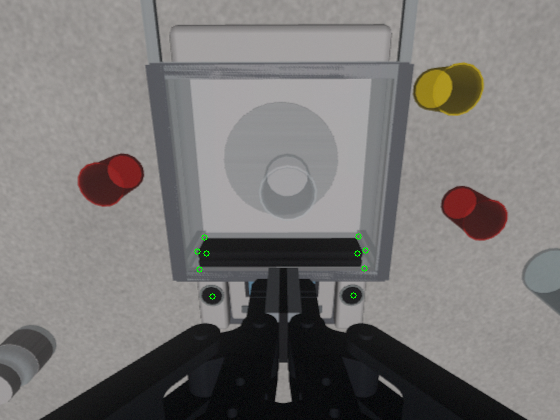

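The lid is flush with the shield and the bar matches its shut corners. The projected sensors sit on the lenses: left at (212,296), right at (353,296) in the wrist view. Now over the left sensor, staying high.

Call:
{"op": "send_rows", "data": {
  "plan": [
    {"linear": [-0.018,0.03,0],"delta_rot": [1.1,0,0],"fingers": 0},
    {"linear": [-0.018,0.03,0],"delta_rot": [0,0,0],"fingers": 0},
    {"linear": [-0.018,0.03,0],"delta_rot": [0,0,0],"fingers": 0},
    {"linear": [-0.018,0.03,0],"delta_rot": [0,0,0],"fingers": 0},
    {"linear": [-0.012,0.022,0],"delta_rot": [0,0,0],"fingers": 0},
    {"linear": [0,0,0.02],"delta_rot": [0,0,0],"fingers": 0},
    {"linear": [0,0,0.02],"delta_rot": [0,0,0],"fingers": 0},
    {"linear": [0,0,0],"delta_rot": [0,0,0],"fingers": 0}
  ]
}}

```text
clock: 8.07
position: [0.4825, 0.0613, 0.2355]
ee_rot: [-0.008, -0.652, 0.758, 0.009]
contact_force: [-0.5, -0.6, -0.5]
width: 0.0001
```

```bash
python3 -c "
from h import *
to(-.142,.082,.103)"
```

```text
t 8.07 bal xyz mm [-155.8   84.4  235.5] shift mm [  2.2 -17.2 132.1] turn [ 1.4 -0.  -0.5] F [-0.5 -0.6 -0.5] w 0.0001
```

Call:
{"op": "send_rows", "data": {
  "plan": [
    {"linear": [0.002,-0.015,0],"delta_rot": [1.4,0,-0.5],"fingers": 0},
    {"linear": [0,0,0.025],"delta_rot": [0,0,0],"fingers": 0},
    {"linear": [0,0,0.025],"delta_rot": [0,0,0],"fingers": 0},
    {"linear": [0,0,0.025],"delta_rot": [0,0,0],"fingers": 0},
    {"linear": [0,0,0.01],"delta_rot": [0,0,0],"fingers": 0},
    {"linear": [0,0,0],"delta_rot": [0,0,0],"fingers": 0}
  ]
}}

```text
clock: 8.57
position: [0.5047, 0.0543, 0.1482]
ee_rot: [0.003, -0.656, 0.755, -0.004]
contact_force: [-0.2, 0.0, 0.6]
width: 0.0002
```

```bash
python3 -c "
from h import *
to(-.142,.082,.105)"
```

```text
t 8.57 bal xyz mm [-132.9   80.6  148.2] shift mm [-1.5  9.5 43.1] turn [-0.5 -0.1  0.1] F [-0.2  0.   0.6] w 0.0002
```

Call:
{"op": "send_rows", "data": {
  "plan": [
    {"linear": [-0.001,0.006,0],"delta_rot": [-0.5,0,0],"fingers": 0},
    {"linear": [0,0.003,0.012],"delta_rot": [0,0,0],"fingers": 0},
    {"linear": [0,0,0.012],"delta_rot": [0,0,0],"fingers": 0},
    {"linear": [0,0,0.01],"delta_rot": [0,0,0],"fingers": 0},
    {"linear": [0,0,0.007],"delta_rot": [0,0,0],"fingers": 0},
    {"linear": [0,0,0],"delta_rot": [0,0,0],"fingers": 0}
  ]
}}

```text
clock: 9.07
position: [0.5026, 0.0548, 0.1102]
ee_rot: [0.003, -0.655, 0.755, -0.004]
contact_force: [-0.3, 0.6, -0.1]
width: -0.0001
```

```bash
python3 -c "
from h import *
to(-.142,.082,.103)
cv2.imwrite('pics/s4.png',cv2.resize(manip.get_image('scene')[140:300,240:400,::-1],None,fx=3.5,fy=3.5))"
```

```text
t 9.07 bal xyz mm [-135.    80.8  110.2] shift mm [-1.2  7.1  7.1] turn [-0.6 -0.  -0. ] F [-0.3  0.6 -0.1] w -0.0001
```

View pics/s4.png

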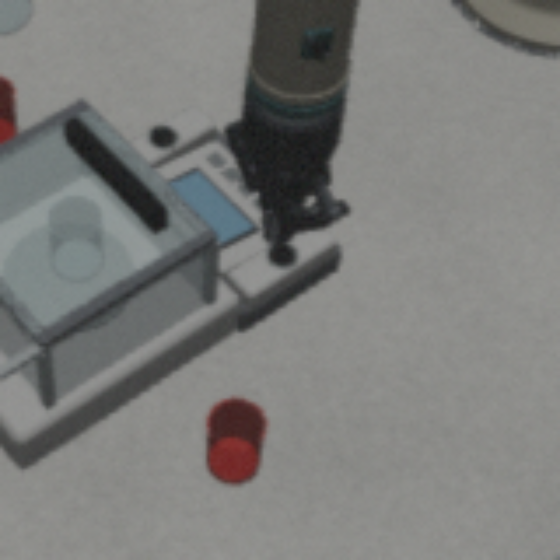

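The tips stand just above the left lens at (282,256), and the lid is shut. I make a small correction and then hold.

Call:
{"op": "send_rows", "data": {
  "plan": [
    {"linear": [-0.001,0.006,0.003],"delta_rot": [0,0,0],"fingers": 0},
    {"linear": [0,0,0.002],"delta_rot": [0,0,0],"fingers": 0},
    {"linear": [0,0,0],"delta_rot": [0,0,0],"fingers": 0},
    {"linear": [0,0,0],"delta_rot": [0,0,0],"fingers": 0},
    {"linear": [0,0,0],"delta_rot": [0,0,0],"fingers": 0},
    {"linear": [0,0,0],"delta_rot": [0,0,0],"fingers": 0},
    {"linear": [0,0,0],"delta_rot": [0,0,0],"fingers": 0},
    {"linear": [0,0,0],"delta_rot": [0,0,0],"fingers": 0}
  ]
}}

```text
clock: 9.78
position: [0.4986, 0.0569, 0.108]
ee_rot: [0.006, -0.655, 0.755, -0.006]
contact_force: [-0.7, -0.7, -0.3]
width: 0.0
```

```bash
python3 -c "
from h import *
to(-.142,.082,.103)"
```

```text
t 9.78 bal xyz mm [-139.3   82.3  108. ] shift mm [0.3 2.8 5. ] turn [-1.  0.  0.] F [-0.7 -0.7 -0.3] w 0.0
```

Within 3 mm sideways, with the tips about 25 mm above the lens. I hold for over 2 s.

Call:
{"op": "send_rows", "data": {
  "plan": [
    {"linear": [0,0.002,0.003],"delta_rot": [0,0,0],"fingers": 0},
    {"linear": [0,0,0],"delta_rot": [0,0,0],"fingers": 0},
    {"linear": [0,0,0],"delta_rot": [0,0,0],"fingers": 0},
    {"linear": [0,0,0],"delta_rot": [0,0,0],"fingers": 0},
    {"linear": [0,0,0],"delta_rot": [0,0,0],"fingers": 0},
    {"linear": [0,0,0],"delta_rot": [0,0,0],"fingers": 0},
    {"linear": [0,0,0],"delta_rot": [0,0,0],"fingers": 0},
    {"linear": [0,0,0],"delta_rot": [0,0,0],"fingers": 0},
    {"linear": [0,0,0],"delta_rot": [0,0,0],"fingers": 0},
    {"linear": [0,0,0],"delta_rot": [0,0,0],"fingers": 0},
    {"linear": [0,0,0],"delta_rot": [0,0,0],"fingers": 0},
    {"linear": [0,0,0],"delta_rot": [0,0,0],"fingers": 0}
  ]
}}

```text
clock: 10.78
position: [0.4967, 0.0572, 0.1047]
ee_rot: [0.006, -0.655, 0.755, -0.006]
contact_force: [-0.0, 0.1, -0.0]
width: 0.0003
```

Call:
{"op": "send_rows", "data": {
  "plan": [
    {"linear": [0,0,0],"delta_rot": [0,0,0],"fingers": 0},
    {"linear": [0,0,0],"delta_rot": [0,0,0],"fingers": 0},
    {"linear": [0,0,0],"delta_rot": [0,0,0],"fingers": 0},
    {"linear": [0,0,0],"delta_rot": [0,0,0],"fingers": 0},
    {"linear": [0,0,0],"delta_rot": [0,0,0],"fingers": 0},
    {"linear": [0,0,0],"delta_rot": [0,0,0],"fingers": 0},
    {"linear": [0,0,0],"delta_rot": [0,0,0],"fingers": 0},
    {"linear": [0,0,0],"delta_rot": [0,0,0],"fingers": 0},
    {"linear": [0,0,0],"delta_rot": [0,0,0],"fingers": 0},
    {"linear": [0,0,0],"delta_rot": [0,0,0],"fingers": 0},
    {"linear": [0,0,0],"delta_rot": [0,0,0],"fingers": 0},
    {"linear": [0,0,0],"delta_rot": [0,0,0],"fingers": 0}
  ]
}}

```text
clock: 11.78
position: [0.4967, 0.0571, 0.1047]
ee_rot: [0.006, -0.655, 0.755, -0.006]
contact_force: [-0.8, -0.2, -0.0]
width: -0.0003
```

```bash
python3 -c "
from h import *
to(-.142,.082,.103)"
```

```text
t 11.78 bal xyz mm [-141.2   82.3  104.7] shift mm [0.3 0.8 1.7] turn [-1.  0.  0.] F [-0.8 -0.2 -0. ] w -0.0003
```

The hold lasted 2 s within 1 mm, with the tips about 22 mm above the lens. Now straight up and away.

Call:
{"op": "send_rows", "data": {
  "plan": [
    {"linear": [0,0,-0.025],"delta_rot": [0,0,0],"fingers": 0},
    {"linear": [0,0,-0.035],"delta_rot": [0,0,0],"fingers": 0},
    {"linear": [0,0,-0.035],"delta_rot": [0,0,0],"fingers": 0},
    {"linear": [0,0,-0.035],"delta_rot": [0,0,0],"fingers": 0},
    {"linear": [0,0,-0.035],"delta_rot": [0,0,0],"fingers": 0},
    {"linear": [-0.02,0.02,-0.02],"delta_rot": [0,0,0],"fingers": 0},
    {"linear": [-0.025,0.025,0],"delta_rot": [0,0,0],"fingers": 0},
    {"linear": [-0.025,0.025,0],"delta_rot": [0,0,0],"fingers": 0},
    {"linear": [-0.025,0.025,0],"delta_rot": [0,0,0],"fingers": 0},
    {"linear": [-0.01,0.01,0],"delta_rot": [0,0,0],"fingers": 0},
    {"linear": [0,0,0],"delta_rot": [0,0,0],"fingers": 0},
    {"linear": [0,0,0],"delta_rot": [0,0,0],"fingers": 0}
  ]
}}

```text
clock: 12.78
position: [0.4021, 0.1801, 0.2985]
ee_rot: [0.008, -0.654, 0.757, -0.006]
contact_force: [-0.4, -0.7, 0.6]
width: 0.0001
```

```bash
python3 -c "
from h import *
to(-.142,.082,.103)
T=manip.get_image('top')[:,:,::-1];p=np.load('p.npy')
for n,P in(('bar shut',[-.03,0,.174]),('bar +5mm',[-.025,0,.174])):
  u=proj(manip.camera_info('top'),w(p,P))[0];print(n,u.round(1))
print('seen',blob(T,*u)[0].round(1))
cv2.imwrite('pics/t5.png',cv2.resize(T[110:320,100:440],None,fx=2.3,fy=2.3))"
```

```text
t 12.78 bal xyz mm [-252.2  190.6  298.5] shift mm [ 108.9 -107.   197.1] turn [-1.1  0.2 -0.2] F [-0.4 -0.7  0.6] w 0.0001
bar shut [286.6 218.9]
bar +5mm [286.9 216.9]
seen [286.7 219. ]
```

View pics/t5.png

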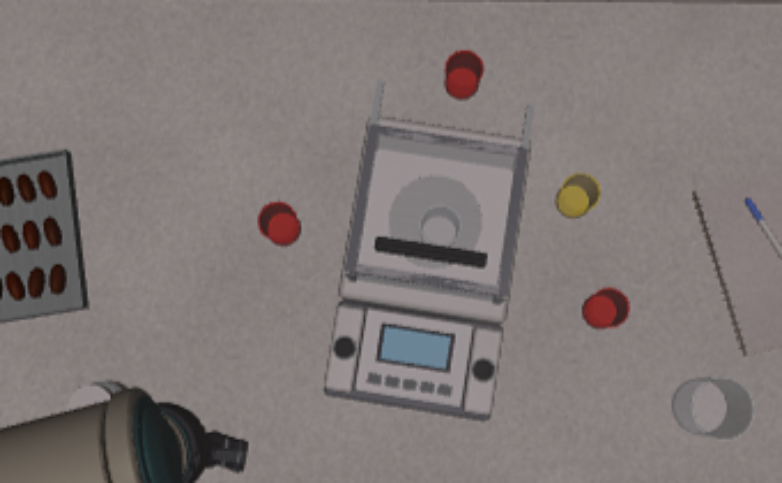

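The bar centre is seen at (286.7, 219.0), against (286.6, 218.9) predicted for fully shut. The beaker and bystanders are where they were, except that the jar is partly hidden under the raised arm. The hand is about 25 cm from the left sensor.

```bash
python3 -c "
from rig import manip
print(manip.sign_off(), manip.get_state()['clock'])"
```

```text
the job is handed in; nothing more can be done
the job is handed in; nothing more can be done
```

I pushed the lid shut, pointed at the left (tare) sensor, drew the hand away and handed the job in at about 13 s of the 46 s allowed.

- **Lid:** I pushed the bar's rear face with closed fingers until it stopped. The force readings were about 2 N while sliding and 5.6 N at the stop. The last top view puts the bar within 0.2 px of its fully shut position, where 5 mm would show as about 2 px.
- **Tare:** I held the fingertips about 22 mm above the left sensor for just over 2 s. By the measured arm pose they were about 1 mm off its centre. The fingers never went low over the right sensor.
- **Retreat:** The hand ended about 25 cm from the left sensor and farther from the right one. The wrist force was at noise level.
- **Surroundings:** In the last picture the pan beaker, the spare beaker, the date tray and the notebook looked unmoved. The jar was partly hidden behind the raised arm, so I could not fully check it, but the hand stayed well above it with no force reading.

No check failed. Row-to-row tracking was off by up to about 1.5 cm and 1–4°, which I corrected as I went.

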